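# Slide a sample hanger round the bend of a rail

## Task

Two sample hangers ride on the bent steel rod of the rail stand. Slide the blue hanger along the rod and round the bend, and leave it hanging free beside the white one on the other leg, with a gap of about 2 to 4 cm between the two. The white hanger should stay where it is.

Things in the scene. Friction and masses are not known exactly. Their poses are not given: they have to be found in the camera images.
- rail: Fixed stand with a bent steel rod 10 mm thick; grey foot 12 mm high. Origin on the bench, z up. In its frame (mm) the rod's axis is level at z = 130: from a post at (100,-100) straight along +y to (100,40), bend of 60 radius about (40,40) to (40,100), straight along -x to a post at (-100,100). Both posts are the rod's ends turned down. Blue starts on the first leg, white hangs on the second.
- blue_hanger: Blue hanger, 0.10-0.21 kg, loose on the rod. Origin: centre of its 18 mm hole, x along the hole, z up; it hangs with the origin 4 mm below the rod's axis (4 mm play all round once lifted by that). Block 20 mm along x, 30 wide, z -15 to 15 mm. Grip fin above: 24 mm along x, 10 thick along y, z 15 to 64. Metal cup below, 32 mm wide, down to z = -75, keeps it upright.
- white_hanger: The same hanger in white, of the same sizes and axes, hanging on the rail's second leg 35 to 65 mm from the post; it stays there.
Not all that is in view belongs to the job. What is shaped like the blue_hanger but green or orange is not meant.

How it is judged:
By the outcome, as a careful person would: the job done as asked, in the order asked, and still so for the second after the job is handed in, with the robot touching nothing.
It also fails if it takes over 40 s, if anything falls off the work surface, if the arm or the gripper's body presses on something with over 40 N, if the wrist force passes 120 N, or if a joint passes its speed limit or range.

## Robot

A 6-joint arm with a two-finger parallel gripper is mounted at the origin on a cart in front of the work surface, level with it; the furniture and walls round the work are solid. World frame = base frame: x ahead of the robot, y to its left, z up, the work surface at z = 0. Lengths are in m, angles in rad, forces in N, time in s.
With the tool pointing down it reaches from about 0.275 to 1 m from the base axis. Payload 8.4 kg.
Tool frame: the origin (TCP) lies midway between the tips of the shut fingers; the grasp point (between the pads) lies 19 mm behind it; x points along the fingers, y is the direction in which the jaws open and shut, and the axes are right-handed (so a half turn about x gives the same grasp; the last joint's range is limited). The gripper opens to 85 mm and grips with 20 to 120 N. Pads are 22 mm wide; open, the fingers measure 114 mm over their backs; the gripper's body (76 mm by 85 mm) begins 54 mm behind the grasp point. The pads swing forward as they close: fully open they stand 13 mm farther back than shut.
Start: joints at [1.186, 0.353, 1.633, -0, 1.155, -0.002], TCP at [0.233, 0.58, 0.231] pointing down, gripper open.
Joint ranges: [-2.63, 2.63], [-0.92, 2.1], [0.06, 2.66], [-1.3, 4.44], [0, 2.69], [-3.02, 3.02]. Speed limits (rad/s): [2.22, 2.22, 2.79, 3.14, 3.14, 3.14].

## Interface

Orientations are given as a 3x3 rotation matrix whose columns are the frame's x, y, z axes.
In Python, from bench import bot, effector, kinematics, readout, vision, workorder gives the robot as it stands. Calls block until the motion is done:
- bot.move_pose(position, orientation): joint-space move of the TCP to a pose.
- bot.move_linear(position, attitude=None, rate=0.15, threshold=None): straight line of the TCP; attitude=None keeps the orientation; rate is the mean speed in m/s. With threshold (N) it stops when the force on the tool has changed by that much, and returns True; else False.
- bot.move_joints(angles): joint-space move.
- effector.grip(opening, strength=None): finger opening in m; strength is the grip in N (None keeps the last); returns when the fingers have stopped.
- bot.hold(seconds).
- kinematics.solve_ik(position, orientation): joint angles nearest the present ones, or None.
- readout.observe(): the state.
- vision.read_camera(name): name is "side" or "top" or "wrist"; returns a dict with "image" (420x560x3 uint8, blue, green, red), "mtx" (3x3 intrinsics, pixels), "rvec" (rotation vector, rad) and "tvec" (3), from world to camera coordinates, as OpenCV has them. Camera axes: x right, y down, z forward; pixel columns grow to the right and rows downward; lengths in m; the calibration is good to about 2 mm. A picture is of the moment at which its call begins. There is no depth.
A pose or a line that the arm cannot do raises bot.MotionError and nothing moves.
- workorder.finish_job(): hands the job in, once; it reports no verdict.
The state is a dict: "t": time; "qpos": joint angles; "dq": joint speeds; "joint_torque": joint torques, N m; "eef_pos": TCP position; "tool_rot": TCP orientation; "wrist_force": force on the tool from outside, world axes, zero at the start; "torque": the same for the moment, N m; "finger_gap": finger opening in m.
Only numpy, scipy, OpenCV 4.12 (cv2) and the standard library are available. Lean on these libraries where they do the work, as an engineer would, in place of code of your own. Each camera call takes 0.05 s, during which the arm holds its last target.

## Working session

There is one attempt and no reset: what is moved stays moved. The work goes in short steps, each a Python script; the robot and the scene stay as the last script left them, time stands still between calls to the robot, and variables do not carry over. Pictures are saved under pics/ and viewed, and the job is handed in when it is done.

```bash
mkdir -p pics; ls; python3 - <<'E'
from bench import bot, effector, kinematics, readout, vision, workorder
import cv2,numpy as np
for n in ["side","top","wrist"]:
    d=vision.read_camera(n); cv2.imwrite(f"pics/a_{n}.png",d["image"])
    R=cv2.Rodrigues(d["rvec"])[0]; print(n,d["mtx"].tolist(),(-R.T@d["tvec"].ravel()).round(3),R[2].round(3))
s=readout.observe(); print(s["t"],s["tool_rot"],s["eef_pos"],s["finger_gap"])
E
```

```text
pics
side [[540.6151093348641, 0.0, 288.61999512299195], [0.0, 540.6151093348641, 209.99839540586882], [0.0, 0.0, 1.0]] [ 0.039 -0.926  0.578] [ 0.387  0.829 -0.403]
top [[396.45290772498925, 0.0, 279.6327759487181], [0.0, 396.45290772498925, 209.73380027644978], [0.0, 0.0, 1.0]] [ 0.4   -0.014  0.968] [ 0.086  0.001 -0.996]
wrist [[351.7122961036056, 0.0, 274.4839022044961], [0.0, 351.7122961036056, 211.2016506896982], [0.0, 0.0, 1.0]] [0.155 0.61  0.373] [ 0.306 -0.122 -0.944]
0.15 [[-3.45926285e-04  3.73489182e-01  9.27634471e-01]
 [-9.62034872e-04  9.27633973e-01 -3.73489340e-01]
 [-9.99999477e-01 -1.02161649e-03  3.84166429e-05]] [0.23333146 0.57946146 0.23075151] 0.08517253894588349
```

View pics/a_side.png

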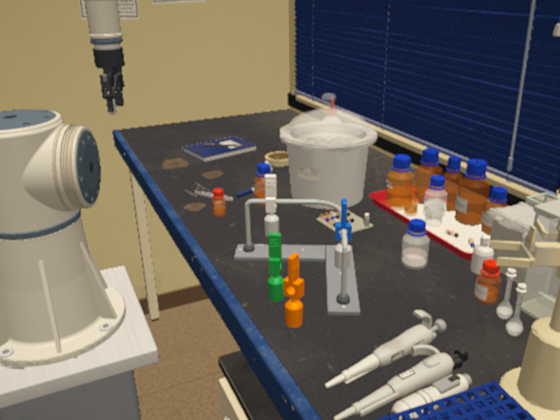

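View pics/a_top.png

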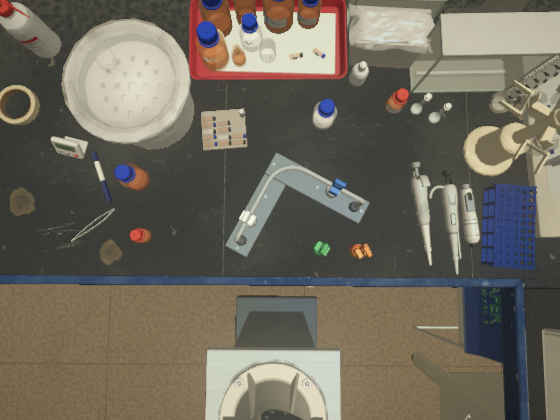

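View pics/a_wrist.png

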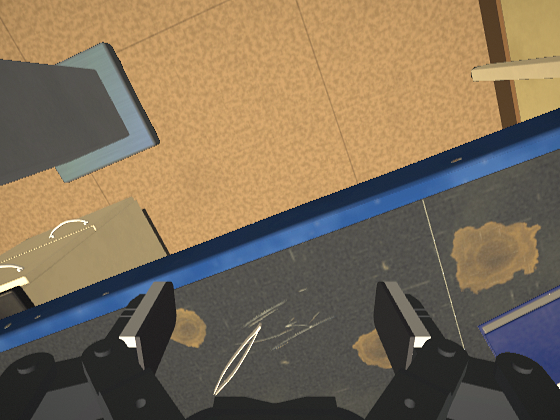

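```bash
cat > h.py <<'E'
from bench import bot, effector, kinematics, readout, vision, workorder
import cv2,numpy as np
def ray(d,px,z):
    R=cv2.Rodrigues(d["rvec"])[0]; t=np.array(d["tvec"]).ravel(); c=-R.T@t
    u=cv2.undistortPoints(np.array([[px]],float),d["mtx"],None)[0,0]
    v=R.T@np.array([u[0],u[1],1.]); return c+v*(z-c[2])/v[2]
def proj(d,p):
    return cv2.projectPoints(np.array(p,float).reshape(-1,3),d["rvec"],d["tvec"],d["mtx"],None)[0].reshape(-1,2)
def crop(n,x0,y0,w,h,f,name,d=None):
    d=d or vision.read_camera(n); cv2.imwrite(name,cv2.resize(d["image"][y0:y0+h,x0:x0+w],None,fx=f,fy=f,interpolation=cv2.INTER_CUBIC)); return d
E
python3 - <<'E'
from h import *
d=crop("top",215,140,170,125,4.7,"pics/b_top.png")
crop("side",225,165,150,170,3.5,"pics/b_side.png")
E
```

```text
(no output)
```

View pics/b_top.png

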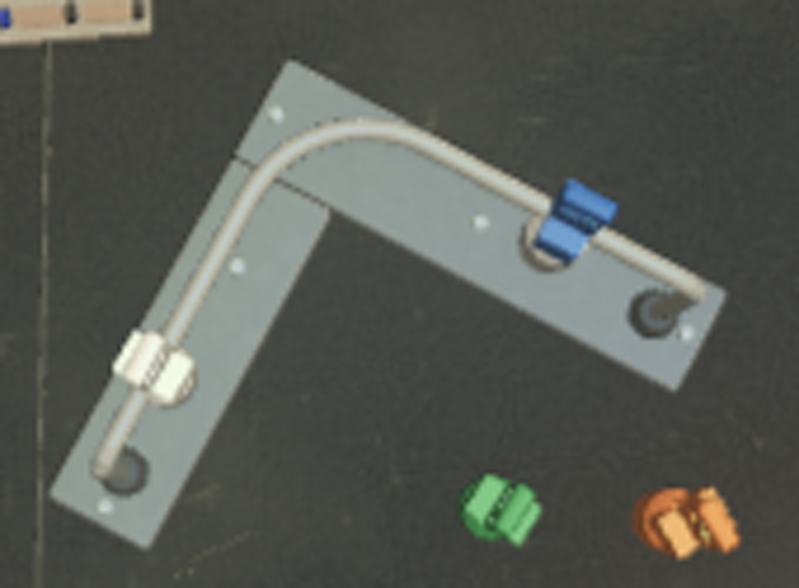

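View pics/b_side.png

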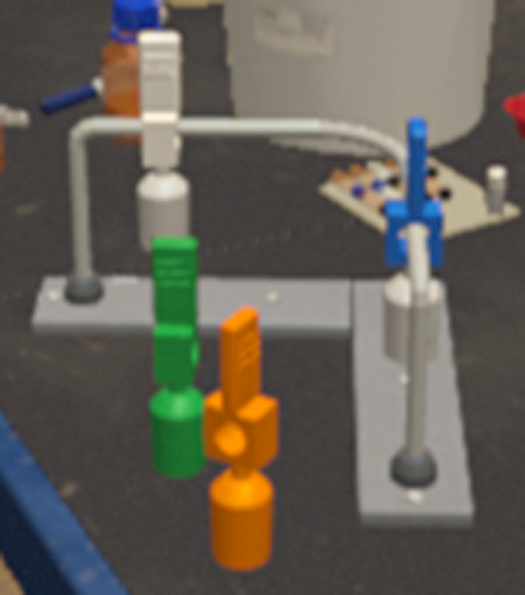

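```bash
cat > loc.py <<'E'
from h import *
d=vision.read_camera("top"); im=d["image"]
x0,y0,w,h=215,140,170,125
c=im[y0:y0+h,x0:x0+w].astype(int); b,g,r=c[...,0],c[...,1],c[...,2]
m=((r>135)&(r>=b-2)&(abs(r-g)<25)).astype(np.uint8)
cv2.imwrite("pics/m.png",cv2.resize(m*255,None,fx=4.5,fy=4.5,interpolation=cv2.INTER_NEAREST))
ys,xs=np.nonzero(m)
P=np.array([ray(d,(x+x0,y+y0),.13)[:2] for x,y in zip(xs,ys)]); S=np.c_[xs,ys]*4.7
def leg(a,b_,wid=12):
    a,b_=np.array(a,float),np.array(b_,float); L=np.linalg.norm(b_-a);u=(b_-a)/L;n=np.array([-u[1],u[0]])
    q=S-a; s=(q@u>0)&(q@u<L)&(abs(q@n)<wid)
    vx,vy,x,y=cv2.fitLine(P[s].astype(np.float32),cv2.DIST_HUBER,0,1e-4,1e-4).ravel()
    return np.array([x,y]),np.array([vx,vy]),s.sum()
p1,u1,n1=leg((450,152),(535,200),16); p1,u1,n1=leg((440,148),(690,285),16)
p2,u2,n2=leg((235,205),(110,455),16)
if u1[1]<0:u1=-u1           # +y rail -> world +y
if u2[1]<0:u2=-u2           # -x rail
print(n1,n2,"dirs deg",np.degrees(np.arctan2(u1[1],u1[0])),np.degrees(np.arctan2(u2[1],u2[0])))
k=np.linalg.solve(np.c_[u1,-u2],p2-p1); C=p1+k[0]*u1
a1=np.arctan2(u1[1],u1[0])-np.pi/2; a2=np.arctan2(u2[1],u2[0])-np.pi
yaw=(a1+a2)/2; R=np.array([[np.cos(yaw),-np.sin(yaw)],[np.sin(yaw),np.cos(yaw)]])
O=C-R@np.array([.1,.1]); print("corner",C,"yaw",np.degrees(yaw),"O",O)
np.savez("rail.npz",O=O,yaw=yaw)
W=lambda q,z:np.r_[O+R@np.array(q),z]
# hanger colours: fin top at z=.130-.004+.064
def blobs(mask,z):
    n,l,s,ce=cv2.connectedComponentsWithStats(mask.astype(np.uint8))
    for i in range(1,n):
        if s[i,4]>15:
            p=ray(d,ce[i]+[x0,y0],z)[:2]; print(ce[i]+[x0,y0],s[i,4],"rail",R.T@(p-O))
print("blue");blobs((b>r+50)&(b>80),.165)
print("white");blobs(cv2.morphologyEx(((r>215)).astype(np.uint8),cv2.MORPH_CLOSE,np.ones((3,3))),.165)
o=im.copy()
pts=[W((.1,y),.13) for y in np.linspace(-.1,.04,20)]+[W((.04+.06*np.cos(t),.04+.06*np.sin(t)),.13) for t in np.linspace(0,1.57,15)]+[W((x,.1),.13) for x in np.linspace(.04,-.1,20)]
f=4.7; o=cv2.resize(im[y0:y0+h,x0:x0+w],None,fx=f,fy=f)
for q in proj(d,pts): cv2.circle(o,tuple(((q-[x0,y0]+.5)*f-.5).round().astype(int)),2,(0,0,255),-1)
cv2.imwrite("pics/c_top.png",o)
ds=vision.read_camera("side"); o=cv2.resize(ds["image"][165:335,225:375],None,fx=3.5,fy=3.5)
for q in proj(ds,pts): cv2.circle(o,tuple(((q-[225,165]+.5)*3.5-.5).round().astype(int)),2,(0,0,255),-1)
cv2.imwrite("pics/c_side.png",o)
E
python3 loc.py
```

```text
186 311 dirs deg 62.31661 153.06703
corner [ 0.58571786 -0.01214311] yaw -27.308178 O [ 0.45098504 -0.05512064]
blue
[339.3974359  183.16666667] 78 rail [ 0.10211481 -0.03685231]
[334.28070175 189.92982456] 57 rail [ 0.08484121 -0.03391508]
white
[247.04166667 217.125     ] 120 rail [-0.04691297  0.0975958 ]
[367.55 250.3 ] 40 rail [ 0.00672099 -0.1489024 ]
[358.77142857 252.88571429] 35 rail [-0.00611809 -0.13556917]
```

View pics/c_top.png

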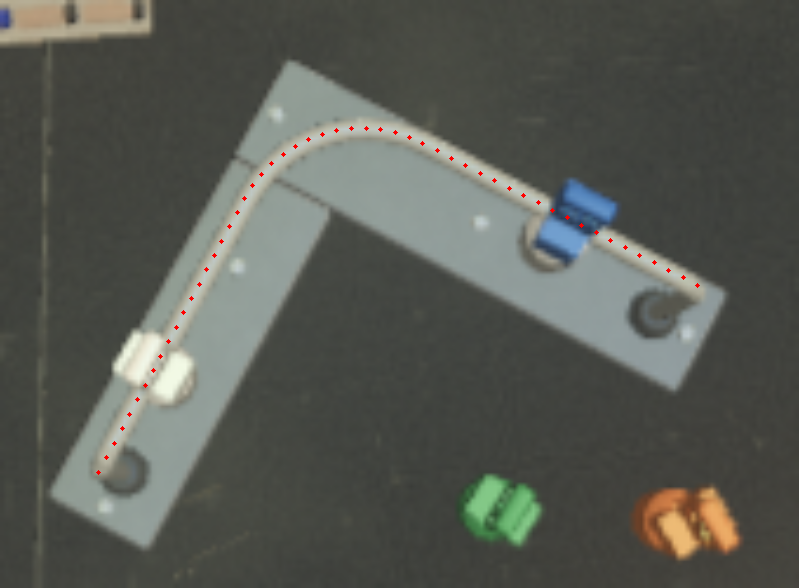

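View pics/c_side.png

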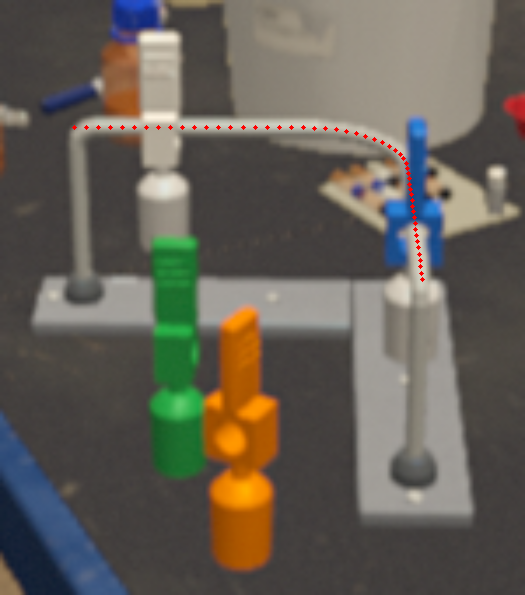

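```bash
python3 - <<'E'
from h import *
z=np.load("rail.npz");O=z["O"];y=float(z["yaw"]);R=np.array([[np.cos(y),-np.sin(y)],[np.sin(y),np.cos(y)]])
d=vision.read_camera("top");s=vision.read_camera("side")
f=lambda q:(R.T@(q[:2]-O)*1000).round(1)
T=lambda a,b:((a+.5)/4.7-.5+215,(b+.5)/4.7-.5+140)
S=lambda a,b:((a+.5)/3.5-.5+225,(b+.5)/3.5-.5+165)
print("post2 base top",f(ray(d,T(125,472),.02)),"side",f(ray(s,S(83,290),.02)))
print("post1 base top",f(ray(d,T(655,313),.02)),"side",f(ray(s,S(413,468),.02)))
print("leg1 side z.13: ",[f(ray(s,S(*p),.13)) for p in [(397,155)]], "leg2 side",[f(ray(s,S(*p),.13)) for p in [(100,126),(220,125),(300,126)]])
print("foot corners top",[f(ray(d,T(*p),.012)) for p in [(290,60),(725,292),(675,390),(330,210),(148,548),(52,493)]])
print("foot corners side",[f(ray(s,S(*p),.012)) for p in [(472,515),(365,515),(353,320),(33,322),(45,278)]])
print("blue fin top: top",f(ray(d,T(587,203),.188)),"side",f(ray(s,S(417,121),.190)))
print("white fin top: top",f(ray(d,T(145,358),.188)),"side",f(ray(s,S(159,34),.190)))
E
```

```text
post2 base top [-98.6  99.3] side [-98.6  95.4]
post1 base top [  98.6 -102.3] side [  98.  -105.4]
leg1 side z.13:  [array([95. , 58.3])] leg2 side [array([-84.1, 101.4]), array([-10.7, 103.4]), array([ 38.1, 102. ])]
foot corners top [array([129.9, 124.9]), array([ 126.4, -130.3]), array([  69.3, -130.2]), array([69.7, 69.9]), array([-127.5,   71.4]), array([-125.6,  128. ])]
foot corners side [array([ 126.9, -136.7]), array([  71.6, -137.6]), array([71.3, 72.5]), array([-127.3,   67.7]), array([-127.,  127.])]
blue fin top: top [ 98.1 -35.2] side [ 99.5 -33.6]
white fin top: top [-46.5  99.2] side [-46.4 100.9]
```

```bash
python3 - <<'E'
from h import *
a=crop("top",310,165,60,50,12,"pics/e_top.png"); b=crop("side",320,190,50,90,6,"pics/e_side.png")
E
```

```text
(no output)
```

View pics/e_top.png

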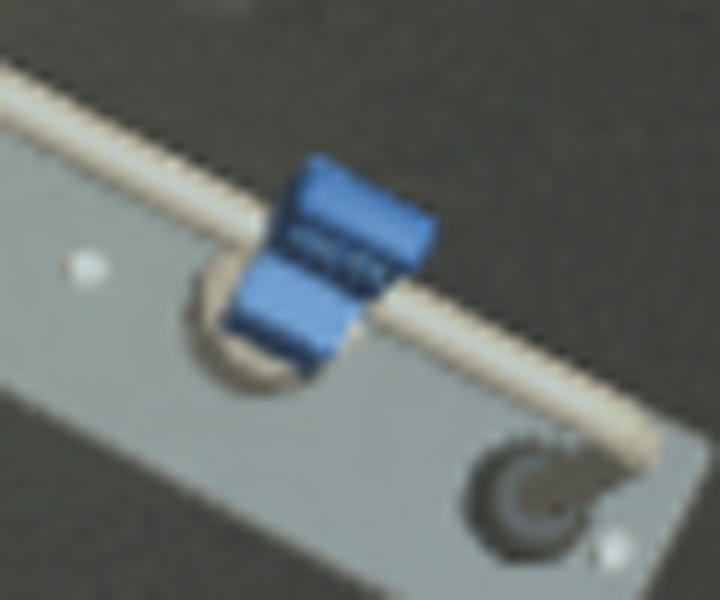

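```bash
cat >> h.py <<'E'
z_=np.load("rail.npz");O=z_["O"];YAW=float(z_["yaw"]);RR=np.array([[np.cos(YAW),-np.sin(YAW)],[np.sin(YAW),np.cos(YAW)]])
O=O+RR@np.array([-.0008,0])
def W(x,y,z): return np.r_[O+RR@np.array([x,y]),z]
def att(deg):  # tool y at rail angle deg
    a=YAW+np.radians(deg); c,s=np.cos(a),np.sin(a)
    return np.array([[0,c,s],[0,s,-c],[-1,0,0.]])
def st(tag=""):
    s=readout.observe(); print(tag,"t%.2f"%s["t"],np.round(s["eef_pos"],4),"F",np.round(s["wrist_force"],1),"gap %.4f"%s["finger_gap"],"q6 %.2f"%s["qpos"][5])
E
python3 - <<'E'
from h import *
for p,a in [(W(.1,-.0345,.149),0),(W(.04,.1,.153),90),(W(.01,.1,.153),90)]: 
    q=kinematics.solve_ik(p,att(a)); print(p.round(3),q)
st()
bot.move_linear([.233,.58,.30],rate=.3)
bot.move_linear([.32,.2,.30],rate=.4)
bot.move_linear(W(.0995,-.0345,.26),att(0),rate=.4)
effector.grip(.055,40)
st()
d=vision.read_camera("wrist");cv2.imwrite("pics/w1.png",d["image"])
E
```

```text
[ 0.523 -0.131  0.149] [-2.48587696e-01  3.18228836e-01  1.89190388e+00 -4.44089210e-16
  9.31459938e-01  2.28029938e-01]
[0.532 0.016 0.153] [ 2.67946408e-02  3.02100333e-01  1.90471096e+00 -4.44089210e-16
  9.34781357e-01 -1.06738405e+00]
[0.505 0.03  0.153] [ 5.54074105e-02  2.64757753e-01  1.95852840e+00 -4.44089210e-16
  9.18306504e-01 -1.03877128e+00]
 t0.55 [0.2334 0.5797 0.2313] F [-0.2  0.2  0. ] gap 0.0852 q6 -0.00
 t4.38 [ 0.5228 -0.1309  0.2601] F [-0.7 -1.1  0.1] gap 0.0551 q6 0.23
```

View pics/w1.png

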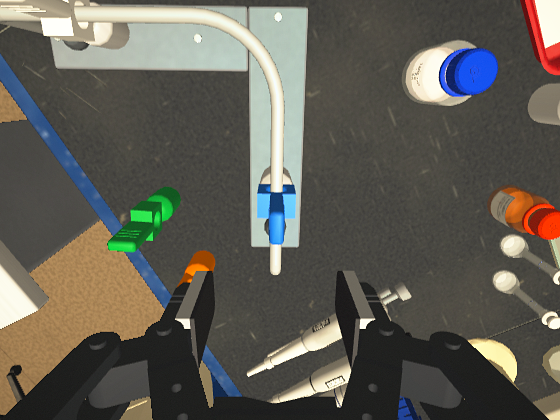

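The wrist view shows the blue fin at (277,225), midway between the fingers (inner edges about 213 and 338). White is top left at (75,20), and green and orange stand apart on the bench. I'll check the fin position numerically, then grip.

```bash
python3 - <<'E'
from h import *
d=vision.read_camera("wrist")
f=lambda p:(RR.T@(p[:2]-O)*1000).round(1)
print("fin top far/near edge ends",f(ray(d,(277,206),.19)),f(ray(d,(277,243),.19)), "rod",f(ray(d,(277,150),.13)),f(ray(d,(276,262),.13)))
bot.move_linear(W(.0995,-.0345,.149),rate=.12,threshold=8); st("down")
effector.grip(0.0,40); st("grip")
bot.hold(.2);st()
d=crop("side",300,150,100,130,4.5,"pics/g_side.png")
E
```

```text
fin top far/near edge ends [102.1 -20.1] [102.1 -45.8] rod [102.5   5.8] [101.8 -90.7]
down t5.56 [ 0.5234 -0.1312  0.1496] F [0.9 1.2 0.2] gap 0.0552 q6 0.23
grip t6.03 [ 0.5232 -0.1312  0.1494] F [-0.2  0.4  4. ] gap 0.0094 q6 0.23
 t6.22 [ 0.5232 -0.1312  0.1494] F [-0.   0.3  5.1] gap 0.0097 q6 0.23
```

View pics/g_side.png

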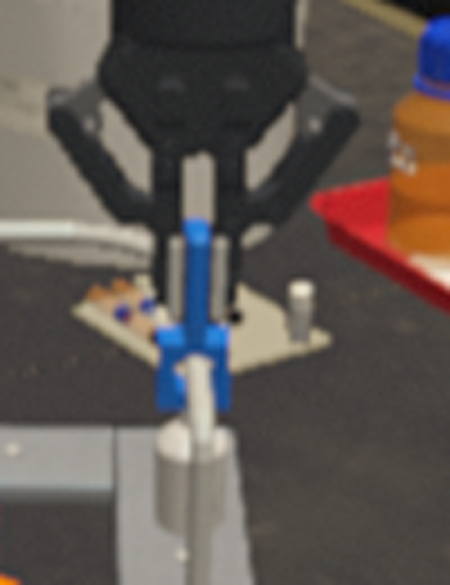

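```bash
python3 - <<'E'
from h import *
st()
for dz in (.001,.002,.003,.004):
    bot.move_linear(W(.0995,-.0345,.1494+dz),rate=.03); st(dz)
bot.hold(.2);st()
for dx in (.0015,.0005):
    bot.move_linear(W(.0995+dx,-.0345,.1534),rate=.03); st(dx)
d=crop("side",300,150,100,130,4.5,"pics/g2.png")
E
```

```text
t6.28 [ 0.5232 -0.1312  0.1494] F [-0.9  0.2  5.7] gap 0.0095 q6 0.23
0.001 t6.53 [ 0.5225 -0.1309  0.1501] F [ 0.5 -0.4 -2.3] gap 0.0095 q6 0.23
0.002 t6.78 [ 0.5228 -0.131   0.1513] F [-0.7  0.9 -2.1] gap 0.0092 q6 0.23
0.003 t7.03 [ 0.5229 -0.1311  0.1525] F [ 0.4  0.6 -0.8] gap 0.0097 q6 0.23
0.004 t7.28 [ 0.5229 -0.1311  0.1535] F [-0.9  0.2 -1.5] gap 0.0096 q6 0.23
 t7.47 [ 0.5228 -0.131   0.1534] F [-0.2 -0.2 -1.6] gap 0.0094 q6 0.23
0.0015 t7.72 [ 0.5243 -0.1318  0.1534] F [-0.1 -0.1 -0.7] gap 0.0095 q6 0.23
0.0005 t7.97 [ 0.5232 -0.1313  0.1534] F [ 0.4 -0.5 -2. ] gap 0.0099 q6 0.23
```

View pics/g2.png

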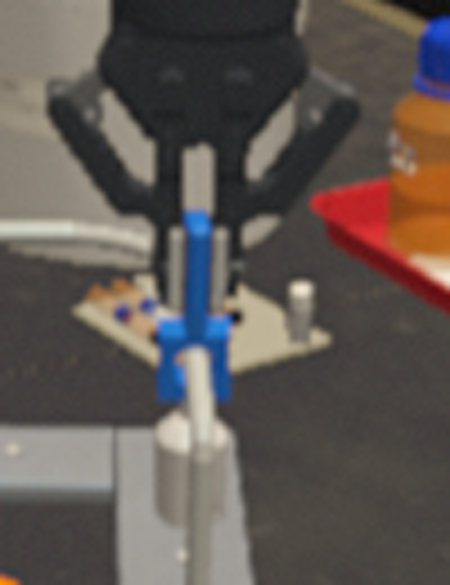

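```bash
python3 - <<'E'
from h import *
Z=.1534
def go(x,y,a,rate=.08):
    r=bot.move_linear(W(x,y,Z),att(a),rate=rate,threshold=10); st((round(x,3),round(y,3),a,r))
    if r: raise SystemExit("contact")
go(.1002,0,0); go(.1002,.04,0)
for a in range(15,91,15):
    t=np.radians(a); rr=.0598
    go(.04+rr*np.cos(t),.04+rr*np.sin(t),a,.06)
E
python3 - <<'E'
from h import *
crop("top",215,140,170,125,4.7,"pics/k_top.png")
crop("side",225,125,150,170,3.5,"pics/k_side.png");st()
E
```

```text
(0.1, 0, 0, False) t8.61 [ 0.5394 -0.1003  0.1533] F [-0.5  0.9 -1.1] gap 0.0098 q6 0.29
(0.1, 0.04, 0, False) t9.26 [ 0.5576 -0.0649  0.1533] F [-0.2 -0.3 -2.1] gap 0.0096 q6 0.36
(np.float64(0.098), np.float64(0.055), 15, False) t9.67 [ 0.5624 -0.0506  0.1533] F [-0.1  0.7 -0.8] gap 0.0095 q6 0.13
(np.float64(0.092), np.float64(0.07), 30, False) t10.07 [ 0.5637 -0.0351  0.1534] F [-0.4  0.3 -1.9] gap 0.0096 q6 -0.11
(np.float64(0.082), np.float64(0.082), 45, False) t10.48 [ 0.5611 -0.0198  0.1534] F [-0.4 -0.7 -1.8] gap 0.0093 q6 -0.34
(np.float64(0.07), np.float64(0.092), 60, False) t10.89 [ 0.5547 -0.0056  0.1535] F [ 1.   0.8 -2.1] gap 0.0099 q6 -0.58
(np.float64(0.055), np.float64(0.098), 75, False) t11.30 [0.5448 0.0063 0.1535] F [ 0.5 -0.1 -1.6] gap 0.0095 q6 -0.82
(np.float64(0.04), np.float64(0.1), 90, False) t11.71 [0.5321 0.0153 0.1535] F [-0.6 -0.5 -1.4] gap 0.0095 q6 -1.06
 t11.81 [0.5322 0.0152 0.1535] F [ 0.1  0.3 -1.1] gap 0.0095 q6 -1.06
```

View pics/k_side.png

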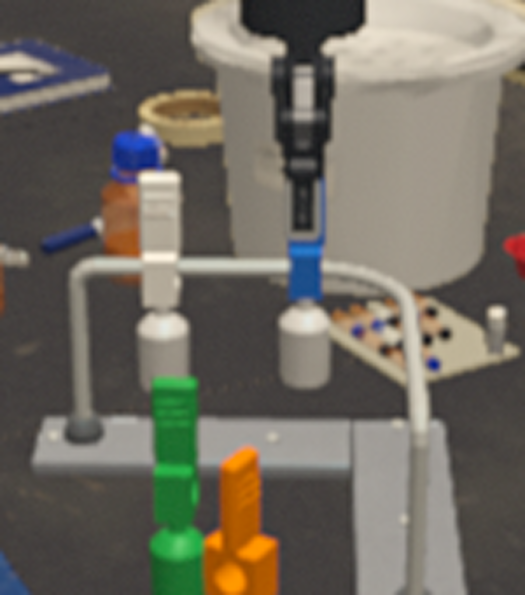

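View pics/k_top.png

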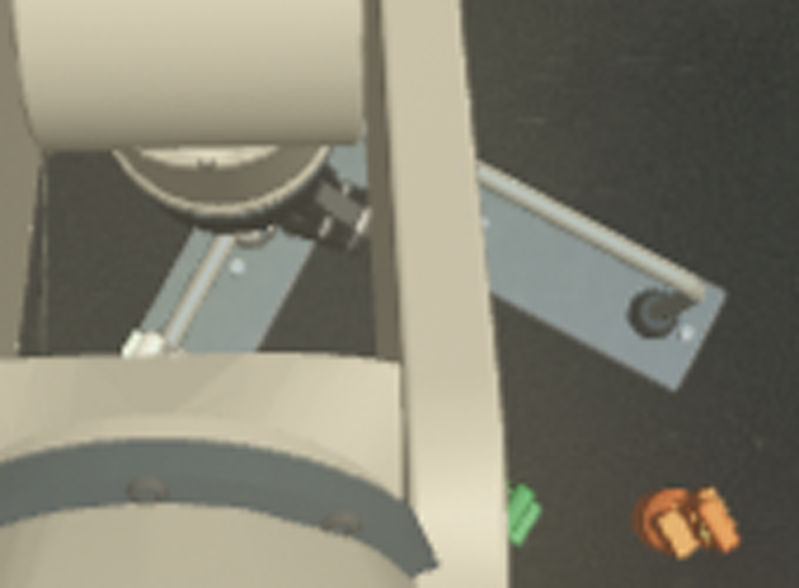

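The side view shows blue round the bend on leg 2, with cups at crop columns 163 (white) and 304 (blue). I'll measure their spacing and move by the difference.

```bash
cat > gap.py <<'E'
from h import *
def blk(s):
    """rail x of block/fin centres from side view, (white, blue) using colour edges at the fin/block, z~.13"""
    im=s["image"].astype(int);b,g,r=im[...,0],im[...,1],im[...,2]
    out=[]
    # cup: brightness on a row: project row at z .085 on leg2
    for x in np.arange(-.09,.075,.0005):
        u,v=proj(s,W(x,.1,.093))[0]; ui,vi=int(round(u)),int(round(v))
        out.append((x,r[vi-2:vi+3,ui].mean()))
    o=np.array(out); m=o[:,1]>115
    e=np.flatnonzero(np.diff(m.astype(int)))
    return [(round(o[a,0]*1000,1),round(o[c,0]*1000,1)) for a,c in zip(e[::2],e[1::2])] if not m[0] else (o[e,0]*1000)
s=vision.read_camera("side"); print(blk(s))
E
python3 gap.py; python3 - <<'E'
from h import *
s=vision.read_camera("side");S=lambda a,b:((a+.5)/3.5-.5+225,(b+.5)/3.5-.5+125)
for p in [(163,355),(304,355),(161,283),(305,277)]:
    # intersect ray with vertical plane rail y=.1
    a=ray(s,S(*p),0);b=ray(s,S(*p),.2);A=RR.T@(a[:2]-O);B=RR.T@(b[:2]-O);t=(.1-A[1])/(B[1]-A[1]);print(A[0]+t*(B[0]-A[0]),"z",.2*t)
E
```

```text
[(np.float64(-60.5), np.float64(-30.0))]
-0.04615047174057827 z 0.07052710086938106
0.041634394094230615 z 0.07086174344129052
-0.046134680998681926 z 0.11938166646614407
0.041999555148475795 z 0.12356633098807145
```

```bash
python3 - <<'E'
from h import *
print("go",bot.move_linear(W(.0092,.0998,.1534),att(90),rate=.06,threshold=10)); st()
bot.move_linear(W(.0092,.0998,.1498),rate=.03);st("lowered")
crop("side",225,125,150,170,3.5,"pics/l_side.png")
E
```

```text
go False
 t12.57 [0.5044 0.0298 0.1536] F [ 0.2  0.7 -2.1] gap 0.0093 q6 -1.04
lowered t12.84 [0.5044 0.0296 0.1496] F [-0.1 -0.4 -0.8] gap 0.0096 q6 -1.04
```

View pics/l_side.png

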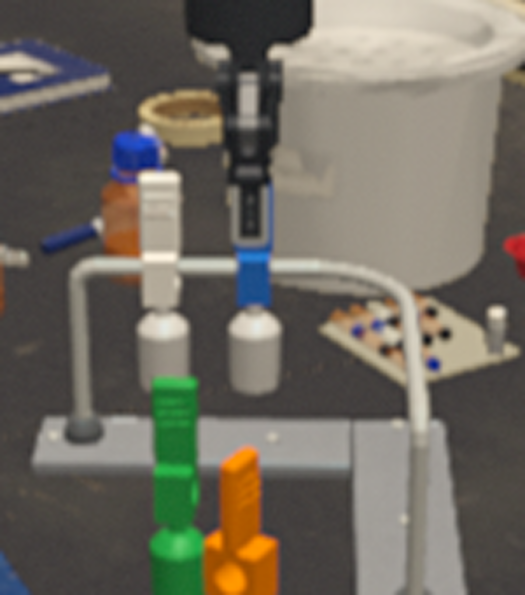

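The cups sit at crop columns 163 and 254, so the gap is about 40 px against a 51 px cup (32 mm), or about 25 mm. Releasing.

```bash
python3 - <<'E'
from h import *
effector.grip(.014);bot.hold(.1);effector.grip(.05); st("open")
bot.move_linear(W(.0092,.0998,.26),rate=.12);st("up")
bot.move_linear([.33,.22,.30],rate=.3); bot.hold(.8);st()
crop("side",225,165,150,170,3.5,"pics/n_side.png"); crop("top",215,140,170,125,4.7,"pics/n_top.png")
E
```

```text
open t13.65 [0.5042 0.0297 0.1498] F [0.6 0.1 0.8] gap 0.0502 q6 -1.04
up t14.72 [0.5037 0.0297 0.2593] F [-0.4  0.8 -0.3] gap 0.0501 q6 -1.04
 t16.53 [0.33 0.22 0.3 ] F [0.3 0.3 0.1] gap 0.0500 q6 -0.51
```

View pics/n_side.png

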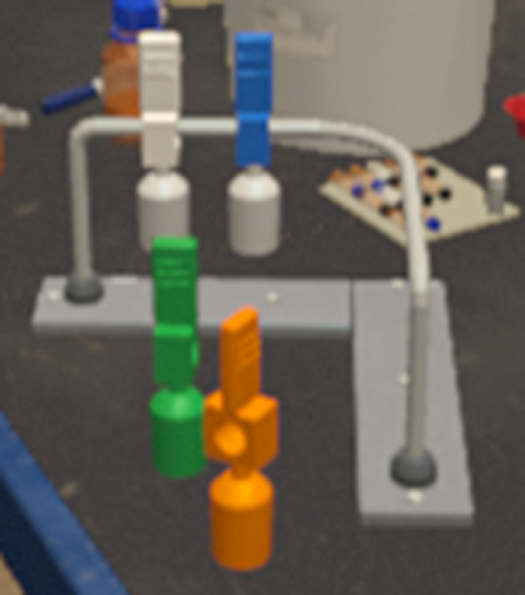

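View pics/n_top.png

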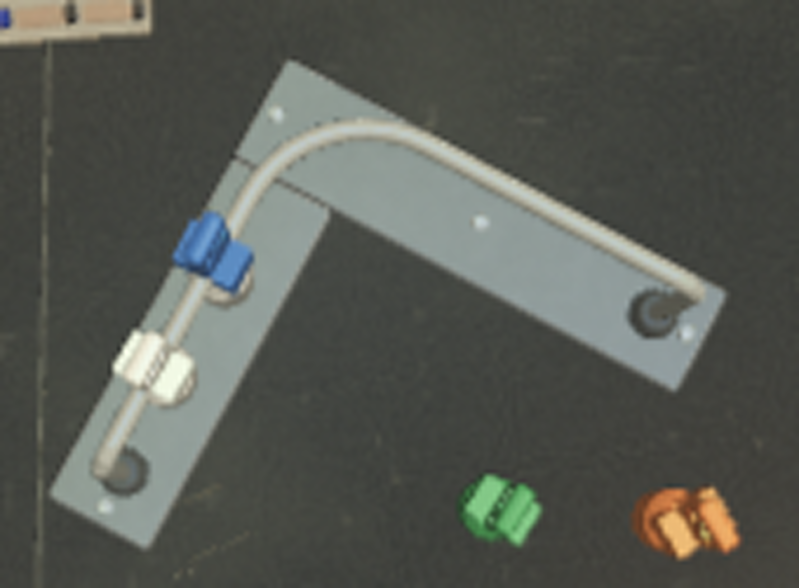

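```bash
python3 - <<'E'
from h import *
def planex(s,p):
    a=ray(s,p,0);b=ray(s,p,.2);A=RR.T@(a[:2]-O);B=RR.T@(b[:2]-O);t=(.1-A[1])/(B[1]-A[1]);return (A[0]+t*(B[0]-A[0]))*1000
s=vision.read_camera("side");im=s["image"].astype(int)
S=lambda a,b:((a+.5)/3.5-.5+225,(b+.5)/3.5-.5+165)
v=int(S(0,215)[1])
row=im[v-3:v+4,255:315].mean(0); print(row[:,2].round().astype(int).tolist())
for y in (60,215):
  for c in ([(141,y),(181,y),(236,y),(272,y)] if y==60 else [(139,y),(189,y),(229,y),(280,y)]): print(c,planex(s,S(*c)).round(1))
d=vision.read_camera("top");c=d["image"].astype(int)
T=lambda a,b:((a+.5)/4.7-.5+215,(b+.5)/4.7-.5+140)
f=lambda p:(RR.T@(p[:2]-O)*1000).round(1)
b,g,r=c[...,0],c[...,1],c[...,2]
for nm,m in (("blue",(b>r+50)&(b>80)),("white",(r>195)&(b>175))):
    mm=np.zeros(m.shape,np.uint8);mm[185:230,235:272]=m[185:230,235:272]
    ys,xs=np.nonzero(mm);P=np.array([f(ray(d,(x,y),.165)) for x,y in zip(xs,ys)]);print(nm,len(xs),"px",xs.mean(),ys.mean(),"rail x pct",np.percentile(P[:,0],[3,50,97]))
E
```

```text
[68, 68, 70, 69, 68, 68, 68, 66, 69, 88, 115, 127, 132, 136, 142, 146, 148, 151, 152, 152, 153, 151, 146, 123, 85, 66, 66, 68, 67, 68, 68, 67, 68, 66, 71, 93, 116, 128, 134, 138, 145, 149, 151, 153, 154, 155, 156, 154, 147, 123, 84, 65, 66, 67, 68, 67, 68, 68, 67, 68]
(141, 60) -56.8
(181, 60) -32.7
(236, 60) 0.4
(272, 60) 22.0
(139, 215) -61.1
(189, 215) -29.9
(229, 215) -5.0
(280, 215) 26.7
blue 165 px 259.9818181818182 193.02424242424243 rail x pct [-1.224  9.6   22.308]
white 128 px 247.203125 217.234375 rail x pct [-55.919 -46.15  -36.081]
```

```bash
python3 -c "
from h import *
crop('top',232,180,45,55,10,'pics/p_top.png')"
```

```text
(no output)
```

View pics/p_top.png

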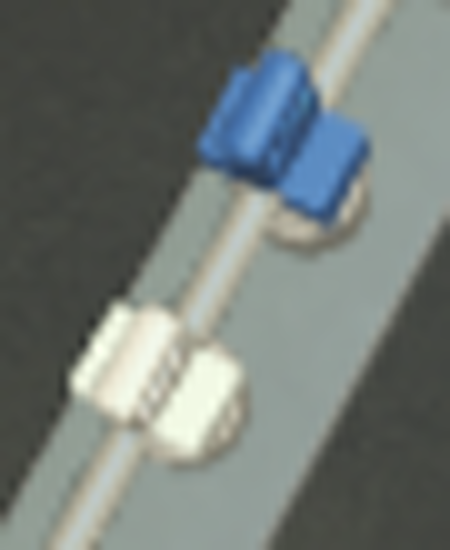

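Both views agree on about 56 mm between centres. That gives gaps of about 25 mm between the cups, 33 mm between the fins and 36 mm between the blocks. Handing in.

```bash
python3 -c "
from h import *
st(); workorder.finish_job()"
```

```text
t16.78 [0.33 0.22 0.3 ] F [-0.4 -0.2  0.4] gap 0.0500 q6 -0.51
the job is handed in; nothing more can be done
```

The blue hanger now hangs free beside the white one on the second leg, and I handed the job in at about 16.8 s. I gripped it by the fin, lifted it 4 mm to clear the rod, slid it along and round the bend with the gripper turning with it, then lowered and released it. Sideways force on the wrist stayed near 1 N while sliding, so there was no sign of it catching on the rod.

- **Gap:** the side and top views both put the two centres about 56 mm apart. That leaves about 25 mm between the cups, 33 mm between the fins and 36 mm between the blocks.
- **White hanger:** it did not move; it stayed at about x = -46 mm in the rail frame, at the same pixels before and after.
- **After release:** blue hangs upright and the gripper is clear of both hangers.
- **Disagreements:** the rail positions from the three cameras differed by about 2–4 mm, at or a little over the stated 2 mm calibration and within the hanger's 4 mm play. One automatic check in the side view found only the white cup, so I used hand-picked cup edges there instead.

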